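# Hook the missing shelf bracket into the slotted upright and lay the shelf on

### The arm

A 6-joint arm with a two-finger parallel gripper is mounted at the origin on the work surface; the furniture and walls round the work are solid. World frame = base frame: x ahead of the robot, y to its left, z up, the work surface at z = 0. Lengths are in mm, angles in rad, forces in N, time in s.
With the tool pointing down it reaches from about 350 to 875 mm from the base axis. Payload 4.2 kg.
Tool frame: the origin (TCP) lies on the mounting face of the last link; the fingertips stand 173 mm ahead of it and the grasp point (between the pads) lies grip_point_offset ahead of it (grip_point_offset is the distance from the TCP to the grasp point, in mm); z points along the fingers, y is the line along which they close (so a half turn about z gives the same grasp; the last joint's range is limited). The gripper opens to 85 mm and grips with 20 to 120 N. Pads are 22 mm wide; open, the fingers measure 114 mm over their backs; the gripper's body (76 mm by 85 mm) begins 54 mm behind the grasp point. The pads swing forward as they close: fully open they stand 13 mm farther back than shut.
Start: joints at [-0.969, 0.385, 0.008, 0, -1.194, -0.259], TCP at [210.093, -588.609, 404.712] pointing down, gripper open.
Joint ranges: [-3.14, 3.14], [-1.21, 2.06], [-1.07, 1.41], [-3.16, 2.05], [-2.99, -0.16], [-3.1, 3.1]. Speed limits (rad/s): [2.79, 2.79, 3.14, 3.14, 3.14, 3.14].

### API

Orientations are given as a unit quaternion [x, y, z, w].
In Python, from bench import read_state, get_image, job_done, recognise, place_of, grip_point_offset gives the robot as it stands. The module is installed in compiled form; this text tells all that it offers.
- The arm moves only by the tool carry_out, never from a script. Its arguments are lists of equal length, an entry for each row: "slide": the shift along the tool's x, y, z in m, a list of three; "roll": the turn about the tool's z in degrees; "claw": the finger opening in m, from 0 to 0.0854. A call has 1 to 8 rows; each row is the pose to reach, as a shift and turn from the pose commanded when the call began, along the tool's axes at that moment; what a row does not reach only later rows make up. A row lasts 1/8 s, in which the tool goes at most 62.5 mm and 10.7 degrees, less where a joint would pass 70% of its speed; a pose out of reach is approached as far as the arm can. A call with a gripper value outside its range is refused whole. The fingers move at their own pace and stop on an object; the grip force is fixed at half the most. Time passes only in rows, so rows that repeat a pose let the fingers close. It gives the time, the measured TCP pose, the force, the opening and the grip force at its end, in the units of the state.
- read_state(): the state, without advancing time (a new reading comes with each control period).
- get_image(name): name is "scene" or "top"; returns a dict with "img" (420x560x3 uint8, red, green, blue), "z_map" (420x560 float32, mm along the optical axis (not along the pixel's ray), 0 where there is no reading), "mtx" (3x3 intrinsics, pixels), "world_from_camera" (4x4, takes a point from camera to world coordinates). Camera axes: x right, y up, looking along -z (the intrinsics and any distortion apply to the point x, -y, -z); pixel columns grow to the right and rows downward; lengths in mm; the calibration is good to about 2 mm. A picture is of the moment at which its call begins.
- job_done(): hands the job in; it is judged then, once.
Trained networks look in a picture, given as the dict that the camera call returned (one of the last four; its "shot" number tells which), for a name from the list of things; names that differ only in an ending like _2 or _b are one class to them, and where a whole thing is asked for, a point or a joint stands for the part that bears it (a point fixed in the world has none). Each returns a list of dicts, best first, with "conf" (0 to 1); they miss things now and then, are a little off and sometimes report something else, mostly with a low value. They report only what shows in the picture. A call takes as long as a camera call.
- recognise(picture, thing): "at" ([column, row] in pixels, amid what is visible of it).
- place_of(picture, thing): "at" ([column, row] in pixels: a listed point, or the origin of a listed thing).
The state is a dict: "clock": time; "joints": joint angles; "joint_vel": joint speeds; "joint_efforts": joint torques, N m; "position": TCP position; "ee_rot": TCP orientation; "contact_force": force on the tool from outside, world axes, zero at the start; "wrist_torque": the same for the moment, N m; "gripper_width": finger opening in mm; "grasp_force": force on a finger pad.
Only numpy, scipy, OpenCV 4.12 (cv2) and the standard library are available. Lean on these libraries where they do the work, as an engineer would, in place of code of your own. Each camera call takes 0.05 s, during which the arm holds its last target. There are 200 camera calls.

### The job

Put the little bench shelf up: hook the loose bracket into the empty slotted upright, level with the bracket already hanging in the other upright - press its two hook tabs into the slots, then gently down until they are fully home past the spring catch - and let go. Then lay the shelf board centred across both brackets, parallel to the base rail, and leave the other things where they are; nothing should be forced.

Things in the scene. Friction and masses are not known exactly. Their poses are not given: they have to be found in the camera images.
- base_rail: dark steel rail fixed to the bench, 66 (x) x 270 (y) x 10 mm high, with two uprights at y = +90 and -90 mm (which is which varies). Origin at the centre of its underside; its -x side faces the robot; uprights and hung brackets are parallel to its axes.
- empty_post: foot of the upright without a bracket, fixed on the rail. Origin: centre of its flange's underside, 10 mm above the bench; +x away from the robot. A galvanised channel 32 (x) x 40 (y) mm stands in it, flat slotted front face at x = -16 mm, top about 192 mm up. Three slots, 9 mm wide, 24.5 mm high, in 3 mm sheet, lower edges at nominally z = 76, 116, 156 mm.
- upper_slot (a point): nominal middle of the lower edge of the empty upright's top slot, on the front face (x, y true). The channel was clamped in its foot by hand: ALL its slots really sit up to 7 mm higher or lower than nominal. This is not measured; feel or look for it. It is rigid. A spring catch behind this slot resists the hooks going down: 3 to 10 N, over after 12 mm of travel; home is about 3 mm below.
- catch (a joint): how far (m) the spring catch inside the empty upright is pushed back by a hook: 0 when free or snapped out over the hook, about 0.002 while the hook passes it
- post_seat (a point): nominal point on the empty upright's front face, mid-width, where the bottom rear edge of the bracket comes when it hangs home in the 116 and 156 mm slots, level with the other bracket: 110 mm above the bench (true height up to 7 mm more or less, as the slots). Axes as empty_post.
- bracket_post: the other upright, alike (its heights exact), with its bracket hooked in. Origin at the centre of its flange's underside, 10 mm above the bench; that bracket's underside is 100 mm and its arm top 130 mm above the origin, 24 mm wide, reaching 125 mm in front of the slotted face.
- bracket_arm (a point): middle of the arm of the loose bracket (about 0.2 kg), which stands on its flat underside: 15 mm above the underside, 60 mm in front of the rear face of the heel plate. +x runs along the arm to plate and hooks. Arm 24 mm wide (y), 30 mm high, 125 mm long, 6 mm upturned lip at its front end. Heel plate 24 wide, 70 high, 3 thick.
- bracket_hooks (a point): on the heel plate's rear face, mid-width, level with the lower end of the upper hook tab, 42 mm above the underside. Two tabs 40 mm apart, 5 mm thick (y), 22 mm high: 8 mm neck, hook hanging 14 mm below it, 4.2 mm gap for the sheet. They stick out 8 mm, 12.3 mm at their lowest 5 mm (a bump). They enter with the bracket 14 to 16.5 mm above home, plate flat on the face, then go down.
- board_mid (a point): plywood shelf board 66 (x) x 250 (y) x 18 mm, 0.18 kg, lying on the bench; this point is its centre.
- shelf_place (a point): where the board's centre belongs: half-way between the uprights, 62 mm in front of their slotted faces, lying on both arm tops (149 mm above the bench; up to 7 mm more or less on the empty upright's side). Axes as base_rail; the board's length lies along y.
- offcut: loose hardwood offcut 42x70x20 mm, bystander; origin under its centre
- screw_jar: loose clear jar of screws with a red lid, 68 mm across, 95 mm high, bystander; origin under its centre
- nail_jar: loose clear jar of nails, 62 mm across, 85 mm high, bystander; origin under its centre

How it is judged:
By the outcome, as a careful person would: the job done as asked, in the order asked, and still so for the second after the job is handed in, with the robot touching nothing.
It also fails if it takes over 67 s, if anything falls off the work surface, if the arm or the gripper's body presses on something with over 40 N, if the wrist force passes 120 N, or if a joint passes its speed limit or range.

## Working session

There is one attempt and no reset: what is moved stays moved. The work goes in short steps, Python scripts to look and compute and a tool call to move; the robot and the scene stay as the last step left them, time stands still between calls to the robot, and variables do not carry over. Pictures are saved under pics/ and viewed, at most 10 in all, crops included, and the job is handed in when it is done.

Besides the shell and the picture viewer there is one more tool, called after "Call:" by a JSON object that holds its "op" and its "data", one argument or row to a line. carry_out: Moves the arm, as the interface text tells. Its arguments: {"type":"object","properties":{"slide":{"type":"array"},"roll":{"type":"array"},"claw":{"type":"array"}},"required":["slide","roll","claw"]}

```bash
mkdir -p pics; cat > h.py <<'E'
import numpy as np, cv2
from bench import *
from scipy.spatial.transform import Rotation as R
def ray(p,uv):
    K=p["mtx"];T=p["world_from_camera"]
    d=np.array([(uv[0]-K[0,2])/K[0,0],-(uv[1]-K[1,2])/K[1,1],-1.0])
    return T[:3,3],T[:3,:3]@d
def tri(a,ua,b,ub):
    o1,d1=ray(a,ua);o2,d2=ray(b,ub)
    s=np.linalg.lstsq(np.c_[d1,-d2],o2-o1,rcond=None)[0]
    p1=o1+s[0]*d1;p2=o2+s[1]*d2
    return (p1+p2)/2,np.linalg.norm(p1-p2)
def depthpt(p,uv,z=None):
    u,v=int(round(uv[0])),int(round(uv[1]))
    o,d=ray(p,uv);return o+d*(p["z_map"][v,u] if z is None else z)
def cloud(p):
    K=p["mtx"];T=p["world_from_camera"];Z=p["z_map"];v,u=np.mgrid[:420,:560]
    P=np.stack([(u-K[0,2])/K[0,0]*Z,-(v-K[1,2])/K[1,1]*Z,-Z],-1)
    W=P@T[:3,:3].T+T[:3,3];W[Z==0]=np.nan;return W
def save(p,n):cv2.imwrite("pics/"+n,p["img"][:,:,::-1])
E
cat > a.py <<'E'
from h import *
print(grip_point_offset if not callable(grip_point_offset) else grip_point_offset())
s=read_state();print(s)
S=get_image("scene");T=get_image("top")
cv2.imwrite("pics/a.png",cv2.resize(np.vstack([S["img"],T["img"]])[:,:,::-1],None,fx=.71,fy=.71))
save(S,"s0.png");save(T,"t0.png")
print(S["mtx"],S["world_from_camera"],T["mtx"],T["world_from_camera"],[k for k in S])
for n in "base_rail empty_post upper_slot post_seat bracket_post bracket_arm bracket_hooks board_mid shelf_place offcut screw_jar nail_jar".split():
    a=place_of(S,n);b=place_of(T,n)
    print(n,[(np.round(x["at"]),round(x["conf"],2)) for x in a[:2]],[(np.round(x["at"]),round(x["conf"],2)) for x in b[:2]])
    if a and b:
        p,e=tri(S,a[0]["at"],T,b[0]["at"]);print("   ",p.round(1),round(e,1))
E
python3 a.py
```

```text
154.70000000000002
{'clock': 0.0, 'joints': array([-9.69361058e-01,  3.85521871e-01,  6.62409110e-03, -5.34289951e-04,
       -1.19399798e+00, -2.58585636e-01]), 'joint_vel': array([ 0.00117214, -0.00015287,  0.00131457, -0.00024887, -0.00038963,
       -0.0006415 ]), 'joint_efforts': array([-3.77047063e-04, -3.92290986e+01,  1.88400704e+01,  4.18610930e+00,
       -4.71184976e-03,  9.01802110e-06]), 'position': array([ 210.06073437, -588.41081604,  403.63620454]), 'ee_rot': array([-1.70489243e-01,  9.85358947e-01,  1.05766108e-03, -2.11909246e-04]), 'contact_force': array([0.48422597, 0.38721306, 0.65197621]), 'wrist_torque': array([ 0.0211352 ,  0.04378906, -0.01319396]), 'grasp_force': 0.0, 'gripper_width': 85.49394440508638}
[[397.43183727   0.         276.26319698]
 [  0.         397.43183727 211.15456121]
 [  0.           0.           1.        ]] [[-5.16194741e-02 -8.11931111e-01  5.81466508e-01  1.14098476e+03]
 [ 9.98666713e-01 -4.16906712e-02  3.04414738e-02 -1.58367556e+01]
 [-4.74650611e-04  5.82262620e-01  8.13000625e-01  9.86353093e+02]
 [ 0.00000000e+00  0.00000000e+00
[... 1134 characters left out ...]
9] 8.3
bracket_hooks [(array([239., 200.]), 0.8)] [(array([338., 252.]), 0.88), (array([406., 244.]), 0.2)]
    [ 413.6 -173.4   20.8] 13.7
board_mid [(array([302., 280.]), 0.61), (array([356., 214.]), 0.57)] [(array([212., 245.]), 0.8)]
    [ 468.8  147.4 -318.7] 213.2
shelf_place [] [(array([293., 191.]), 0.69), (array([281., 221.]), 0.28)]
offcut [(array([288., 234.]), 0.69)] [(array([343., 231.]), 0.65), (array([282., 221.]), 0.61)]
    [ 492.4 -105.7   -0. ] 187.7
screw_jar [(array([390., 248.]), 0.56)] [(array([185., 214.]), 0.74)]
    [543.2 280.4  -8.1] 0.4
nail_jar [(array([166., 206.]), 0.65), (array([238., 199.]), 0.43)] [(array([407., 246.]), 0.56)]
    [ 426.9 -394.3   -9.5] 4.0
```

View pics/s0.png

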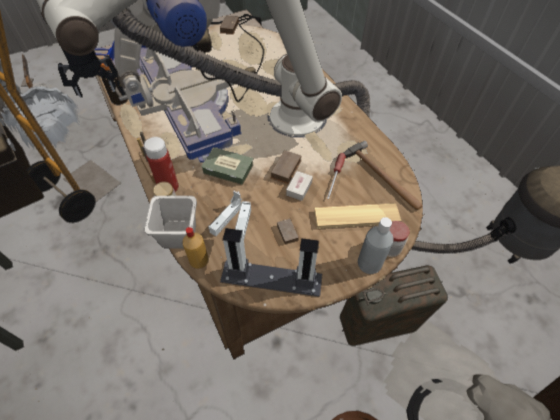

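View pics/t0.png

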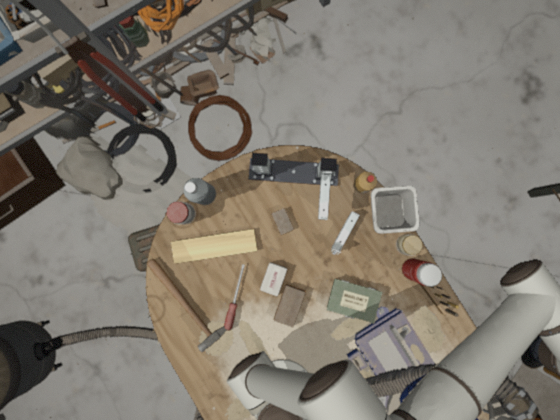

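The scene view (from behind the uprights) shows the empty upright at about (305,262), the hung bracket's upright at (234,255), the loose bracket at (228,213) and the board at (357,215). The top view has the loose bracket at (346,232), board at (213,246) and posts at (261,163) and (328,168). Next I'll measure with the depth clouds.

```bash
cat > b.py <<'E'
from h import *
S=get_image("scene");T=get_image("top");WS=cloud(S);WT=cloud(T)
a=cv2.resize(S["img"][165:305,180:430],None,fx=3.2,fy=3.2,interpolation=cv2.INTER_CUBIC)
b=cv2.resize(T["img"][140:280,160:410],None,fx=3.2,fy=3.2,interpolation=cv2.INTER_CUBIC)
cv2.imwrite("pics/s1.png",a[:,:,::-1]);cv2.imwrite("pics/t1.png",b[:,:,::-1])
np.savez("w.npz",WS=WS,WT=WT,si=S["img"],ti=T["img"])
for nm,W in(("S",WS),("T",WT)):
    P=W.reshape(-1,3);P=P[np.isfinite(P[:,0])]
    m=(P[:,0]>300)&(P[:,0]<620)&(abs(P[:,1])<350);print(nm,"bench z",np.round(np.percentile(P[m,2],[10,30,50,70]),1))
    def rect(box,zl,zh,t):
        m=(P[:,0]>box[0])&(P[:,0]<box[1])&(P[:,1]>box[2])&(P[:,1]<box[3])&(P[:,2]>zl)&(P[:,2]<zh);Q=P[m]
        if len(Q)<5: print(nm,t,len(Q));return
        r=cv2.minAreaRect(Q[:,:2].astype(np.float32))
        print(nm,t,len(Q),"ctr",np.round(r[0],1),"size",np.round(r[1],1),"ang",round(r[2],2),"zmed",Q[:,2].round(1).mean().round(1),"mean",Q.mean(0).round(1))
    rect((600,760,-40,110),185,225,"emptytop")
    rect((600,760,-200,-80),185,225,"brktop")
    rect((480,660,-220,-60),105,150,"hung arm")
    rect((380,540,-250,-120),10,80,"loose")
    rect((380,540,-250,-120),32,80,"loose high")
    rect((380,560,20,320),10,30,"board")
    rect((600,760,-260,110),5,18,"rail")
E
python3 b.py
```

```text
S bench z [-8.588e+02 -4.200e+00 -8.000e-01  1.800e+00]
S emptytop 275 ctr [671.4  35.1] size [41.8 34.9] ang 82.84 zmed 199.7 mean [674.1  34.6 199.7]
S brktop 276 ctr [ 652.9 -143.5] size [41.3 35.1] ang 83.85 zmed 199.9 mean [ 655.5 -143.   199.9]
S hung arm 349 ctr [ 585.1 -134.5] size [ 28. 148.] ang 87.88 zmed 136.7 mean [ 564.1 -130.7  136.7]
S loose 480 ctr [ 472.8 -199.2] size [ 27.6 136.6] ang 59.54 zmed 30.7 mean [ 473.4 -196.7   30.7]
S loose high 127 ctr [ 472.8 -198.2] size [ 24.6 135.6] ang 60.59 zmed 44.6 mean [ 447.1 -183.8   44.6]
S board 1549 ctr [441.1 167.4] size [297.3 113. ] ang 88.14 zmed 17.0 mean [447.3 182.3  17. ]
S rail 1619 ctr [675.4 -89.7] size [341.9 119.3] ang 87.59 zmed 10.5 mean [668.4 -54.6  10.5]
T bench z [-2.3  0.3  2.3  5.6]
T emptytop 216 ctr [669.5  35.8] size [41.9 34.1] ang 86.27 zmed 202.2 mean [669.   35.3 202.2]
T brktop 215 ctr [ 651.3 -143.3] size [41.9 33.6] ang 84.05 zmed 202.9 mean [ 650.6 -143.3  202.9]
T hung arm 430 ctr [ 584.  -139.8] size [ 39.2 146.9] ang 87.71 zmed 139.8 mean [ 572.8 -134.1  139.8]
T loose 393 ctr [ 471.2 -197.5] size [ 28.2 136.6] ang 59.21 zmed 32.6 mean [ 472.7 -199.5   32.6]
T loose high 163 ctr [ 470.4 -198.8] size [ 23.1 136.7] ang 59.01 zmed 39.0 mean [ 469.2 -198.3   39. ]
T board 1904 ctr [469.2 165.4] size [301.9 166. ] ang 85.68 zmed 18.8 mean [444.9 189.4  18.8]
T rail 1385 ctr [668.8 -74.5] size [136.8 368.4] ang 0.14 zmed 10.7 mean [659.  -55.4  10.7]
```

View pics/s1.png

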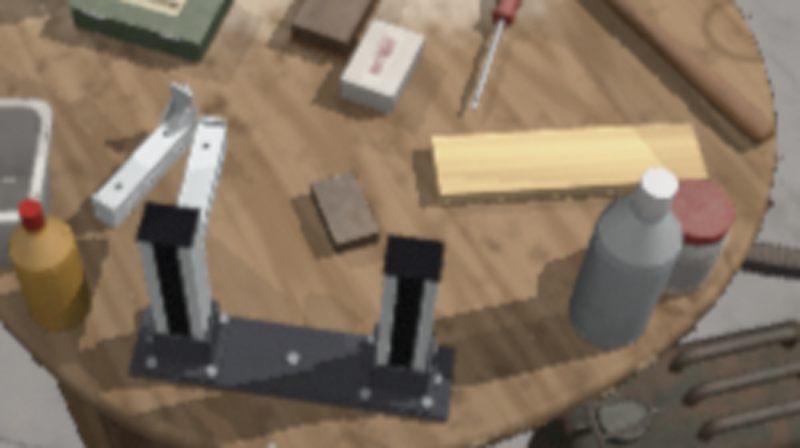

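View pics/t1.png

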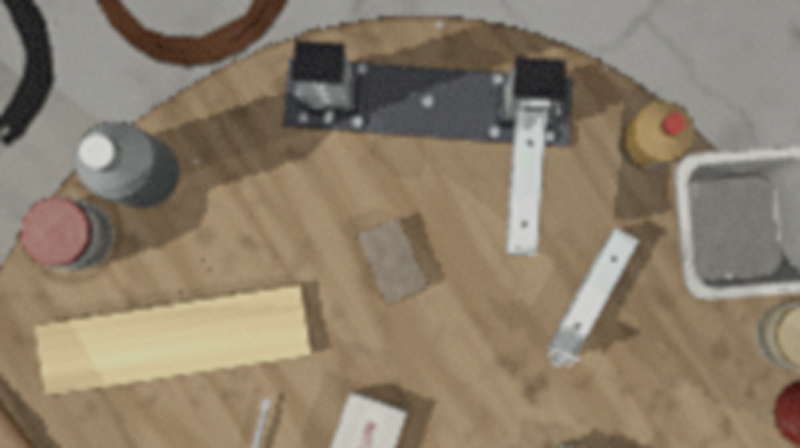

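```bash
cat > g.py <<'E'
# usage: g.py init | rel x y z roll (m, deg: record a commanded shift) | to X Y Z yaw (print needed shift)
import sys,json,numpy as np
def ax(y):
    c,s=np.cos(np.radians(y)),np.sin(np.radians(y));return np.array([[c,s,0],[s,-c,0],[0,0,-1]])
def load():return json.load(open("c.json"))
a=sys.argv
if a[1]=="init":
    json.dump([210.093,-588.609,404.712,np.degrees(np.arctan2(2*-.170489*.985359,.170489**2-.985359**2))],open("c.json","w"))
elif a[1]=="rel":
    c=load();v=list(map(float,a[2:6]));p=np.array(c[:3])+ax(c[3])@(np.array(v[:3])*1000)
    c=[*p,c[3]-v[3]];json.dump(c,open("c.json","w"))
else:
    c=load();t=list(map(float,a[2:6]));d=ax(c[3]).T@(np.array(t[:3])-c[:3])/1000
    print("slide",d.round(4),"roll",round(c[3]-t[3],1))
print("cmd",np.round(load(),2))
E
python3 g.py init; python3 g.py to 469.6 -197.2 290 -30.5
```

```text
cmd [ 210.09 -588.61  404.71 -160.37]
slide [-0.3759  0.2815  0.1147] roll -129.9
cmd [ 210.09 -588.61  404.71 -160.37]
```

Call:
{"op": "carry_out", "data": {
  "slide": [
    [-0.3759, 0.2815, 0.03],
    [-0.3759, 0.2815, 0.03],
    [-0.3759, 0.2815, 0.03],
    [-0.3759, 0.2815, 0.03],
    [-0.3759, 0.2815, 0.03],
    [-0.3759, 0.2815, 0.03],
    [-0.3759, 0.2815, 0.03],
    [-0.3759, 0.2815, 0.115]
  ],
  "roll": [-130, -130, -130, -130, -130, -130, -130, -130],
  "claw": [0.05, 0.05, 0.05, 0.05, 0.05, 0.05, 0.05, 0.05]
}}

```text
clock: 2.4
position: [466.9, -203.9, 321.9]
ee_rot: [0.8, -0.6, 0.006, -0.003]
contact_force: [0.9, -1.6, -1.3]
gripper_width: 49.8
grasp_force: 0.0
```

```bash
cat > r.py <<'E'
from h import *
s=read_state();q=s["ee_rot"];m=R.from_quat(q).as_matrix()
print(round(s["clock"],2),"pos",s["position"].round(2),"yaw",np.degrees(np.arctan2(m[1,0],m[0,0])).round(2),"tz",m[:,2].round(4),"F",s["contact_force"].round(1),"M",s["wrist_torque"].round(2),"j6",np.degrees(s["joints"][5]).round(1),"w",s["gripper_width"].round(1),"gf",round(float(s["grasp_force"]),1))
E
python3 r.py
```

```text
Traceback (most recent call last):
  File "r.py", line 3, in <module>
    print(round(s["clock"],2),"pos",s["position"].round(2),"yaw",np.degrees(np.arctan2(m[1,0],m[0,0])).round(2),"tz",m[:,2].round(4),"F",s["contact_force"].round(1),"M",s["wrist_torque"].round(2),"j6",np.degrees(s["joints"][5]).round(1),"w",s["gripper_width"].round(1),"gf",round(float(s["grasp_force"]),1))
                                                                                                                                                                                                                                                 ^^^^^^^^^^^^^^^^^^^^^^^^
AttributeError: 'float' object has no attribute 'round'
```

```bash
sed -i 's/s\["gripper_width"\].round(1)/round(s["gripper_width"],1)/' r.py; python3 r.py
```

```text
2.4 pos [ 466.87 -203.93  321.9 ] yaw -73.78 tz [ 0.0128 -0.0025 -0.9999] F [ 0.9 -1.6 -1.3] M [-0.06 -0.04  0.01] j6 21.5 w 49.8 gf 0.0
```

Call:
{"op": "carry_out", "data": {
  "slide": [
    [0, 0, 0],
    [0, 0, 0]
  ],
  "roll": [0, 0],
  "claw": [0.05, 0.05]
}}

```text
clock: 2.65
position: [464.0, -206.6, 319.5]
ee_rot: [0.796, -0.605, 0.001, 0.0]
contact_force: [-0.0, 0.1, -0.3]
gripper_width: 50.1
grasp_force: 0.0
```

```bash
python3 r.py
```

```text
2.65 pos [ 464.   -206.6   319.45] yaw -74.46 tz [ 0.0013 -0.0011 -1.    ] F [-0.   0.1 -0.3] M [-0.   -0.02  0.01] j6 21.1 w 50.1 gf 0.0
```

```bash
cat > g.py <<'E'
# g.py X Y Z yaw : tool-frame shift from measured (settled) pose
import sys;from h import *
s=read_state();m=R.from_quat(s["ee_rot"]).as_matrix();y=np.degrees(np.arctan2(m[1,0],m[0,0]))
c,n=np.cos(np.radians(y)),np.sin(np.radians(y));A=np.array([[c,n,0],[n,-c,0],[0,0,-1]])
t=list(map(float,sys.argv[1:5]));print("slide",(A.T@(np.array(t[:3])-s["position"])/1000).round(4),"roll",round((y-t[3]+180)%360-180,2))
E
python3 g.py 469.6 -197.2 230 -30.5
```

```text
slide [-0.0076 -0.0079  0.0895] roll -43.96
```

Call:
{"op": "carry_out", "data": {
  "slide": [
    [-0.0076, -0.0079, 0.03],
    [-0.0076, -0.0079, 0.06],
    [-0.0076, -0.0079, 0.0895],
    [-0.0076, -0.0079, 0.0895],
    [-0.0076, -0.0079, 0.0895],
    [-0.0076, -0.0079, 0.0895],
    [-0.0076, -0.0079, 0.0895]
  ],
  "roll": [-44, -44, -44, -44, -44, -44, -44],
  "claw": [0.05, 0.05, 0.05, 0.05, 0.05, 0.05, 0.05]
}}

```text
clock: 3.52
position: [469.2, -197.1, 229.8]
ee_rot: [0.965, -0.263, 0.001, -0.0]
contact_force: [-0.7, 0.9, -0.1]
gripper_width: 49.9
grasp_force: 0.0
```

```bash
python3 r.py; python3 g.py 469.6 -197.2 178 -30.5; python3 - <<'E'
from h import *
T=get_image("top");cv2.imwrite("pics/t2.png",cv2.resize(T["img"][150:270,250:410],None,fx=4,fy=4)[:,:,::-1])
E
```

```text
3.52 pos [ 469.25 -197.07  229.8 ] yaw -30.54 tz [ 2.e-03 -2.e-04 -1.e+00] F [-0.7  0.9 -0.1] M [ 0.04  0.02 -0.04] j6 63.9 w 49.9 gf 0.0
slide [ 0.0004 -0.0001  0.0518] roll -0.04
```

View pics/t2.png

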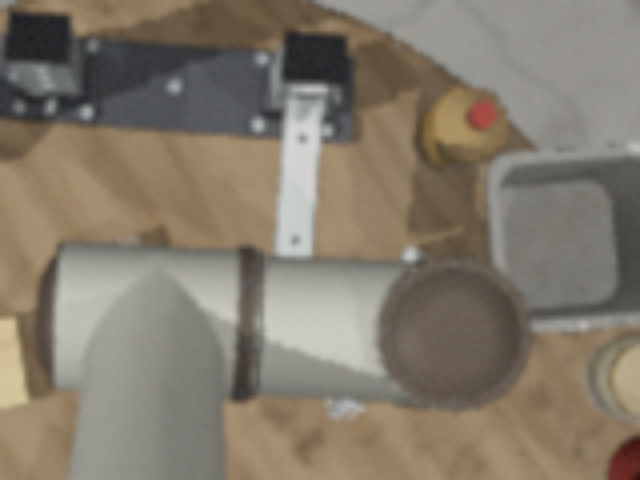

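The top view shows the wrist over the loose bracket (hook end visible at (345,408)) and clear of the hung bracket, so I'll descend.

Call:
{"op": "carry_out", "data": {
  "slide": [
    [0, 0, 0.025],
    [0, 0, 0.045],
    [0, 0, 0.051],
    [0, 0, 0.051],
    [0, 0, 0.051],
    [0, 0, 0.051],
    [0, 0, 0.051],
    [0, 0, 0.051]
  ],
  "roll": [0, 0, 0, 0, 0, 0, 0, 0],
  "claw": [0.05, 0.05, 0.05, 0.05, 0.02, 0.02, 0.02, 0.02]
}}

```text
clock: 4.58
position: [469.5, -196.7, 178.8]
ee_rot: [0.965, -0.262, 0.001, -0.0]
contact_force: [-1.2, 1.1, 5.8]
gripper_width: 22.8
grasp_force: 59.5
```

Call:
{"op": "carry_out", "data": {
  "slide": [
    [0, 0, 0],
    [0, 0, 0]
  ],
  "roll": [0, 0],
  "claw": [0.02, 0.02]
}}

```text
clock: 4.82
position: [469.5, -196.7, 178.8]
ee_rot: [0.965, -0.262, 0.001, -0.0]
contact_force: [-0.2, 1.7, 5.6]
gripper_width: 23.0
grasp_force: 59.5
```

```bash
python3 r.py
```

```text
4.83 pos [ 469.53 -196.7   178.79] yaw -30.39 tz [ 1.8e-03 -3.0e-04 -1.0e+00] F [-0.2  1.7  5.6] M [ 0.3   0.18 -0.  ] j6 64.0 w 23.0 gf 59.5
```

```bash
python3 g.py 571 45.5 340 174.16
```

```text
slide [-0.035  -0.2603 -0.1612] roll 155.45
```

Call:
{"op": "carry_out", "data": {
  "slide": [
    [0, 0, -0.03],
    [0, 0, -0.08],
    [0, 0, -0.13],
    [0, 0, -0.162],
    [0, 0, -0.162],
    [0, 0, -0.162]
  ],
  "roll": [0, 0, 0, 8, 17, 17],
  "claw": [0.02, 0.02, 0.02, 0.02, 0.02, 0.02]
}}

```text
clock: 5.58
position: [468.5, -196.6, 339.6]
ee_rot: [0.916, -0.401, -0.0, -0.0]
contact_force: [-0.6, 0.6, -1.4]
gripper_width: 23.1
grasp_force: 59.1
```

```bash
python3 r.py;python3 g.py 571 45.5 340 174.16
```

```text
5.58 pos [ 468.49 -196.63  339.64] yaw -47.34 tz [-5.e-04  7.e-04 -1.e+00] F [-0.6  0.6 -1.4] M [-0.01  0.01 -0.08] j6 47.1 w 23.1 gf 59.1
slide [-0.1086 -0.2395 -0.0004] roll 138.5
```

Call:
{"op": "carry_out", "data": {
  "slide": [
    [-0.0155, -0.034, 0],
    [-0.031, -0.068, 0],
    [-0.0465, -0.103, 0],
    [-0.062, -0.137, 0],
    [-0.0775, -0.171, 0],
    [-0.093, -0.205, 0],
    [-0.1086, -0.2395, 0],
    [-0.1086, -0.2395, 0]
  ],
  "roll": [10, 20, 30, 40, 50, 60, 70, 80],
  "claw": [0.02, 0.02, 0.02, 0.02, 0.02, 0.02, 0.02, 0.02]
}}

```text
clock: 6.58
position: [572.6, 47.5, 338.2]
ee_rot: [-0.443, 0.897, 0.0, -0.001]
contact_force: [-0.1, -0.1, -1.6]
gripper_width: 23.4
grasp_force: 59.2
```

Call:
{"op": "carry_out", "data": {
  "slide": [
    [0, 0, 0],
    [0, 0, 0],
    [0, 0, 0],
    [0, 0, 0],
    [0, 0, 0],
    [0, 0, 0],
    [0, 0, 0],
    [0, 0, 0]
  ],
  "roll": [10, 20, 30, 40, 50, 58.5, 58.5, 58.5],
  "claw": [0.02, 0.02, 0.02, 0.02, 0.02, 0.02, 0.02, 0.02]
}}

```text
clock: 7.58
position: [571.8, 45.2, 339.2]
ee_rot: [0.05, 0.999, -0.0, -0.001]
contact_force: [-0.1, 0.4, -2.1]
gripper_width: 23.1
grasp_force: 59.2
```

```bash
python3 r.py;python3 g.py 571 45.5 305 174.16; python3 - <<'E'
from h import *
S=get_image("scene");T=get_image("top")
a=cv2.resize(S["img"][190:300,215:345],None,fx=3.5,fy=3.5,interpolation=3);b=cv2.resize(T["img"][150:260,210:340],None,fx=3.5,fy=3.5,interpolation=3)
cv2.imwrite("pics/c.png",np.vstack([a,b])[:,:,::-1] if 0 else np.hstack([a,b])[:300*2,:,::-1][:, :910] if 0 else cv2.resize(np.hstack([a,b]),(798,337))[:,:,::-1])
np.savez("w2.npz",WS=cloud(S),WT=cloud(T))
for nm,W in(("S",cloud(S)),("T",cloud(T))):
    P=W.reshape(-1,3);P=P[np.isfinite(P[:,0])]
    for t,b in(("held",(440,648,0,90,150,240)),("arm",(440,590,0,90,150,205)),("top",(640,720,-20,100,185,225))):
        Q=P[(P[:,0]>b[0])&(P[:,0]<b[1])&(P[:,1]>b[2])&(P[:,1]<b[3])&(P[:,2]>b[4])&(P[:,2]<b[5])]
        if len(Q)>4:
            r=cv2.minAreaRect(Q[:,:2].astype(np.float32));print(nm,t,len(Q),np.round(r[0],1),np.round(r[1],1),round(r[2],1),Q.min(0).round(1),Q.max(0).round(1))
for n in("bracket_hooks","bracket_arm","upper_slot","post_seat"):
    a=place_of(S,n);b=place_of(T,n);print(n,[(x["at"],x["conf"]) for x in a[:2]],[(x["at"],x["conf"]) for x in b[:2]])
    if a and b:print(tri(S,a[0]["at"],T,b[0]["at"]))
E
```

```text
7.58 pos [571.82  45.24 339.16] yaw 174.26 tz [-1.4e-03 -4.0e-04 -1.0e+00] F [-0.1  0.4 -2.1] M [ 0.02 -0.01 -0.01] j6 -116.4 w 23.1 gf 59.2
slide [0.0008 0.0002 0.0342] roll 0.1
S held 679 [587.7  50.1] [89.4 82.4] 27.1 [546.8   1.3 162.2] [643.7  89.1 239.4]
S arm 211 [572.6  41.3] [45.2 44.6] 21.2 [546.8  20.  168.5] [589.6  69.1 204.8]
S top 274 [666.5  34.7] [41.3 48.3] 89.4 [642.3  14.  185.3] [690.6  55.4 210. ]
T held 157 [543.8  36.1] [35. 92.] 56.0 [504.2   3.  162.8] [577.   63.7 238.7]
T arm 144 [526.6  50. ] [24.5 42.5] 82.8 [504.2  35.4 162.8] [546.1  63.7 201.4]
T top 204 [670.2  35.4] [41.6 33.8] 81.6 [651.   14.6 186.5] [686.5  56.9 209.1]
bracket_hooks [([311.3, 232.0], 0.76), ([302.1, 281.0], 0.36)] []
bracket_arm [([312.3, 218.6], 0.8)] [([254.4, 200.5], 0.72)]
(array([565.51949297,  49.85073428, 156.25104784]), np.float64(8.656976449829887))
upper_slot [] [([259.5, 168.2], 0.7)]
post_seat [([305.1, 258.3], 0.69), ([310.3, 247.7], 0.34)] [([262.0, 169.1], 0.6)]
(array([656.18169765,  32.53758479, 111.77671963]), np.float64(3.6152399594700757))
```

View pics/c.png

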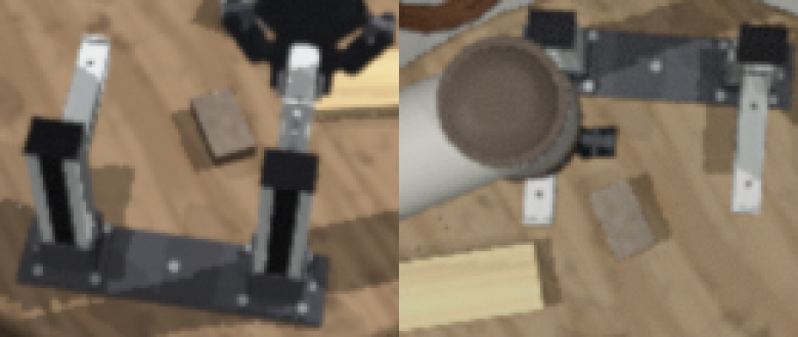

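Held bracket is square and in line with the empty upright (right post at (290,215) in the left crop; arm centred on it). Descend to nominal entry height and close in.

Call:
{"op": "carry_out", "data": {
  "slide": [
    [0, 0, 0.018],
    [0, 0, 0.035],
    [-0.006, 0, 0.035],
    [-0.013, 0, 0.035],
    [-0.014, 0, 0.035],
    [-0.014, 0, 0.035]
  ],
  "roll": [0.15, 0.15, 0.15, 0.15, 0.15, 0.15],
  "claw": [0.02, 0.02, 0.02, 0.02, 0.02, 0.02]
}}

```text
clock: 8.82
position: [586.1, 43.8, 305.3]
ee_rot: [0.053, 0.999, 0.0, 0.0]
contact_force: [-0.4, -0.9, -0.5]
gripper_width: 22.8
grasp_force: 59.2
```

```bash
python3 r.py;python3 g.py 589.7 43.6 304 174.1;python3 g.py 600.7 42.5 304 174.1
```

```text
8.82 pos [586.06  43.78 305.3 ] yaw 173.92 tz [ 7.e-04  3.e-04 -1.e+00] F [-0.4 -0.9 -0.5] M [ 0.03 -0.02 -0.04] j6 -116.1 w 22.8 gf 59.2
slide [-0.0036  0.0002  0.0013] roll -0.18
slide [-0.0147  0.0003  0.0013] roll -0.18
```

Call:
{"op": "carry_out", "data": {
  "slide": [
    [-0.0015, 0, 0.0013],
    [-0.003, 0, 0.0013],
    [-0.0045, 0, 0.0013],
    [-0.006, 0, 0.0013],
    [-0.006, 0, 0.0013]
  ],
  "roll": [-0.1, -0.1, -0.1, -0.1, -0.1],
  "claw": [0.02, 0.02, 0.02, 0.02, 0.02]
}}

```text
clock: 9.45
position: [591.9, 43.2, 303.6]
ee_rot: [0.052, 0.999, -0.0, 0.0]
contact_force: [0.2, -0.1, -0.8]
gripper_width: 22.9
grasp_force: 59.2
```

```bash
python3 r.py;python3 g.py 600.7 42.5 304 174.1
```

```text
9.45 pos [591.93  43.19 303.57] yaw 174.03 tz [ 0. -0. -1.] F [ 0.2 -0.1 -0.8] M [ 0.01  0.05 -0.06] j6 -115.8 w 22.9 gf 59.2
slide [-0.0088  0.0002 -0.0004] roll -0.07
```

Call:
{"op": "carry_out", "data": {
  "slide": [
    [-0.001, 0, 0],
    [-0.002, 0, 0],
    [-0.003, 0, 0],
    [-0.004, 0, 0],
    [-0.004, 0, 0]
  ],
  "roll": [0, 0, 0, 0, 0],
  "claw": [0.02, 0.02, 0.02, 0.02, 0.02]
}}

```text
clock: 10.07
position: [595.8, 42.8, 303.6]
ee_rot: [0.052, 0.999, -0.0, -0.0]
contact_force: [-1.3, -0.1, -3.5]
gripper_width: 22.8
grasp_force: 59.2
```

```bash
python3 r.py
```

```text
10.07 pos [595.83  42.78 303.55] yaw 174.03 tz [-1.e-04 -0.e+00 -1.e+00] F [-1.3 -0.1 -3.5] M [-0.06  0.04 -0.01] j6 -115.6 w 22.8 gf 59.2
```

Call:
{"op": "carry_out", "data": {
  "slide": [
    [0, 0, 0.0007],
    [-0.001, 0, 0.0007],
    [-0.002, 0, 0.0007],
    [-0.002, 0, 0.0007]
  ],
  "roll": [0, 0, 0, 0],
  "claw": [0.02, 0.02, 0.02, 0.02]
}}

```text
clock: 10.58
position: [596.7, 42.5, 302.4]
ee_rot: [0.052, 0.999, -0.0, -0.002]
contact_force: [-5.4, 1.0, -0.4]
gripper_width: 23.3
grasp_force: 59.5
```

```bash
python3 r.py
```

```text
10.57 pos [596.72  42.47 302.35] yaw 174.02 tz [-4.3e-03 -6.0e-04 -1.0e+00] F [-5.4  1.  -0.4] M [0.25 1.29 0.07] j6 -115.5 w 23.3 gf 59.5
```

Call:
{"op": "carry_out", "data": {
  "slide": [
    [0, 0, 0.0005],
    [0, 0, 0.001],
    [0, 0, 0.0015],
    [0, 0, 0.0015]
  ],
  "roll": [0, 0, 0, 0],
  "claw": [0.02, 0.02, 0.02, 0.02]
}}

```text
clock: 11.08
position: [596.7, 42.4, 300.9]
ee_rot: [0.052, 0.999, -0.0, -0.002]
contact_force: [-6.4, 2.1, 0.6]
gripper_width: 22.9
grasp_force: 59.5
```

```bash
python3 r.py
```

```text
11.07 pos [596.7   42.4  300.95] yaw 174.02 tz [-4.1e-03 -7.0e-04 -1.0e+00] F [-6.4  2.1  0.6] M [ 0.19  1.33 -0.01] j6 -115.5 w 22.9 gf 59.5
```

Call:
{"op": "carry_out", "data": {
  "slide": [
    [0, 0, 0.0005],
    [0, 0, 0.001],
    [0, 0, 0.0015],
    [0, 0, 0.002],
    [0, 0, 0.002]
  ],
  "roll": [0, 0, 0, 0, 0],
  "claw": [0.02, 0.02, 0.02, 0.02, 0.02]
}}

```text
clock: 11.7
position: [596.7, 42.4, 299.1]
ee_rot: [0.052, 0.999, -0.0, -0.002]
contact_force: [-6.8, 1.4, 0.2]
gripper_width: 22.9
grasp_force: 59.5
```

```bash
python3 r.py
```

```text
11.7 pos [596.69  42.36 299.07] yaw 174.01 tz [-4.e-03 -7.e-04 -1.e+00] F [-6.8  1.4  0.2] M [ 0.09  1.34 -0.02] j6 -115.5 w 22.9 gf 59.5
```

Call:
{"op": "carry_out", "data": {
  "slide": [
    [0.001, 0, 0],
    [0.002, 0, 0],
    [0.003, 0, 0],
    [0.0035, 0, 0],
    [0.0035, 0, 0]
  ],
  "roll": [0, 0, 0, 0, 0],
  "claw": [0.02, 0.02, 0.02, 0.02, 0.02]
}}

```text
clock: 12.32
position: [594.7, 43.0, 299.6]
ee_rot: [0.052, 0.999, 0.0, 0.001]
contact_force: [-0.5, -0.5, -0.5]
gripper_width: 22.6
grasp_force: 59.3
```

```bash
python3 r.py
```

```text
12.32 pos [594.66  42.99 299.62] yaw 174.04 tz [ 1.4e-03  2.0e-04 -1.0e+00] F [-0.5 -0.5 -0.5] M [-0.04  0.13 -0.  ] j6 -115.7 w 22.6 gf 59.3
```

Call:
{"op": "carry_out", "data": {
  "slide": [
    [0.001, 0, 0],
    [0.002, 0, 0],
    [0.002, 0, 0]
  ],
  "roll": [0, 0, 0],
  "claw": [0.02, 0.02, 0.02]
}}

```text
clock: 12.7
position: [593.8, 43.3, 300.3]
ee_rot: [0.052, 0.999, 0.001, 0.003]
contact_force: [4.7, -0.8, -2.1]
gripper_width: 23.0
grasp_force: 59.1
```

```bash
python3 r.py
```

```text
12.7 pos [593.75  43.35 300.29] yaw 174.07 tz [ 5.8e-03  8.0e-04 -1.0e+00] F [ 4.7 -0.8 -2.1] M [-0.26 -1.4  -0.01] j6 -115.7 w 23.0 gf 59.1
```

Call:
{"op": "carry_out", "data": {
  "slide": [
    [-0.0015, 0, 0],
    [-0.003, 0, 0],
    [-0.004, 0, 0.001],
    [-0.004, 0, 0.002],
    [-0.004, 0, 0.003],
    [-0.004, 0, 0.004],
    [-0.004, 0, 0.004]
  ],
  "roll": [0, 0, 0, 0, 0, 0, 0],
  "claw": [0.02, 0.02, 0.02, 0.02, 0.02, 0.02, 0.02]
}}

```text
clock: 13.58
position: [595.8, 42.7, 294.7]
ee_rot: [0.052, 0.999, -0.0, -0.001]
contact_force: [-3.3, 0.6, -1.3]
gripper_width: 23.1
grasp_force: 59.4
```

```bash
python3 r.py
```

```text
13.57 pos [595.8   42.65 294.68] yaw 174.02 tz [-2.2e-03 -3.0e-04 -1.0e+00] F [-3.3  0.6 -1.3] M [ 0.07  0.92 -0.02] j6 -115.6 w 23.1 gf 59.4
```

Call:
{"op": "carry_out", "data": {
  "slide": [
    [0, 0, 0.001],
    [0, 0, 0.002],
    [0, 0, 0.003],
    [0, 0, 0.003]
  ],
  "roll": [0, 0, 0, 0],
  "claw": [0.02, 0.02, 0.02, 0.02]
}}

```text
clock: 14.08
position: [596.2, 42.7, 291.6]
ee_rot: [0.052, 0.999, -0.0, -0.001]
contact_force: [-2.6, 0.1, -4.8]
gripper_width: 23.0
grasp_force: 58.9
```

```bash
python3 r.py
```

```text
14.07 pos [596.16  42.71 291.58] yaw 174.02 tz [-1.2e-03 -1.0e-04 -1.0e+00] F [-2.6  0.1 -4.8] M [0.1  0.68 0.01] j6 -115.6 w 23.0 gf 58.9
```

Call:
{"op": "carry_out", "data": {
  "slide": [
    [0, 0, 0.001],
    [0, 0, 0.002],
    [0, 0, 0.002]
  ],
  "roll": [0, 0, 0],
  "claw": [0.02, 0.02, 0.02]
}}

```text
clock: 14.45
position: [596.1, 42.7, 290.5]
ee_rot: [0.052, 0.999, -0.0, -0.0]
contact_force: [-4.6, 0.5, -1.4]
gripper_width: 23.0
grasp_force: 59.2
```

```bash
python3 r.py
```

```text
14.45 pos [596.13  42.7  290.55] yaw 174.03 tz [-4.e-04 -1.e-04 -1.e+00] F [-4.6  0.5 -1.4] M [0.11 1.25 0.06] j6 -115.6 w 23.0 gf 59.2
```

Call:
{"op": "carry_out", "data": {
  "slide": [
    [0, 0, 0.001],
    [0, 0, 0.002],
    [0, 0, 0.002]
  ],
  "roll": [0, 0, 0],
  "claw": [0.02, 0.02, 0.02]
}}

```text
clock: 14.82
position: [596.1, 42.7, 288.5]
ee_rot: [0.052, 0.999, -0.0, -0.0]
contact_force: [-5.3, 0.7, -1.7]
gripper_width: 22.7
grasp_force: 59.2
```

```bash
python3 r.py
```

```text
14.82 pos [596.15  42.7  288.48] yaw 174.04 tz [-4.e-04 -1.e-04 -1.e+00] F [-5.3  0.7 -1.7] M [0.11 1.45 0.03] j6 -115.6 w 22.7 gf 59.2
```

Call:
{"op": "carry_out", "data": {
  "slide": [
    [0, 0, 0.001],
    [0, 0, 0.002],
    [0, 0, 0.002]
  ],
  "roll": [0, 0, 0],
  "claw": [0.02, 0.02, 0.02]
}}

```text
clock: 15.2
position: [596.0, 42.7, 288.0]
ee_rot: [0.052, 0.999, -0.0, 0.0]
contact_force: [-8.2, 1.1, 6.0]
gripper_width: 22.6
grasp_force: 60.4
```

```bash
python3 r.py
```

```text
15.2 pos [595.99  42.73 287.98] yaw 174.06 tz [ 2.e-04 -3.e-04 -1.e+00] F [-8.2  1.1  6. ] M [0.22 2.14 0.02] j6 -115.6 w 22.6 gf 60.4
```

Call:
{"op": "carry_out", "data": {
  "slide": [
    [0, 0, 0.001],
    [0, 0, 0.0015],
    [0, 0, 0.0015]
  ],
  "roll": [0, 0, 0],
  "claw": [0.02, 0.02, 0.02]
}}

```text
clock: 15.58
position: [595.9, 42.7, 287.3]
ee_rot: [0.052, 0.999, -0.0, 0.0]
contact_force: [-11.1, 1.6, 9.6]
gripper_width: 23.2
grasp_force: 60.9
```

```bash
python3 r.py
```

```text
15.57 pos [595.88  42.74 287.33] yaw 174.08 tz [ 6.e-04 -4.e-04 -1.e+00] F [-11.1   1.6   9.6] M [0.26 2.66 0.02] j6 -115.6 w 23.2 gf 60.9
```

Call:
{"op": "carry_out", "data": {
  "slide": [
    [0.001, 0, 0],
    [0.0015, 0, 0.0005],
    [0.0015, 0, 0.001],
    [0.0015, 0, 0.001]
  ],
  "roll": [0, 0, 0, 0],
  "claw": [0.02, 0.02, 0.02, 0.02]
}}

```text
clock: 16.08
position: [595.2, 42.8, 286.7]
ee_rot: [0.052, 0.999, -0.0, 0.002]
contact_force: [-8.7, 0.3, 7.4]
gripper_width: 23.2
grasp_force: 60.9
```

```bash
python3 r.py
```

```text
16.07 pos [595.22  42.79 286.73] yaw 174.08 tz [ 3.6e-03 -2.0e-04 -1.0e+00] F [-8.7  0.3  7.4] M [-0.12  1.88  0.01] j6 -115.6 w 23.2 gf 60.9
```

Call:
{"op": "carry_out", "data": {
  "slide": [
    [0, 0, 0],
    [0, 0, 0],
    [0, 0, 0],
    [0, 0, -0.04],
    [0, 0, -0.1],
    [0.05, 0, -0.12],
    [0.1, 0, -0.12],
    [0.15, 0, -0.12]
  ],
  "roll": [0, 0, 0, 0, 0, 0, 0, 0],
  "claw": [0.05, 0.05, 0.05, 0.05, 0.05, 0.05, 0.05, 0.05]
}}

```text
clock: 17.08
position: [444.5, 58.5, 404.2]
ee_rot: [0.052, 0.999, 0.0, 0.001]
contact_force: [-0.5, 1.5, 0.3]
gripper_width: 49.9
grasp_force: 0.0
```

```bash
python3 r.py; cat > m.py <<'E'
from h import *
S=get_image("scene");T=get_image("top")
a=cv2.resize(S["img"][190:300,215:345],None,fx=3,fy=3,interpolation=3);b=cv2.resize(T["img"][150:260,210:340],None,fx=3,fy=3,interpolation=3)
cv2.imwrite("pics/d.png",np.hstack([a,b])[:,:,::-1])
xr=np.array([.9948,-.1022]);yr=np.array([.1022,.9948]);F0=np.array([654.4,37.0])
for nm,p in(("S",S),("T",T)):
    P=cloud(p).reshape(-1,3);P=P[np.isfinite(P[:,0])]
    X=(P[:,:2]-F0)@xr;Y=(P[:,:2]-F0)@yr
    for t,c in(("empty",0),("hung",-180)):
        for x0,x1 in((-120,-95),(-95,-70),(-70,-45),(-45,-20)):
            m=(X>x0)&(X<x1)&(abs(Y-c)<7)&(P[:,2]>90)&(P[:,2]<180);print(nm,t,x0,m.sum(),P[m,2].mean().round(1),P[m,2].std().round(1),end=" | ")
        m=(X>-150)&(X<-20)&(abs(Y-c)<25)&(P[:,2]>125)&(P[:,2]<165);print("Xmin",X[m].min().round(1),"Yc",Y[m].min().round(1),Y[m].max().round(1),"Y front mean",Y[m&(X<-80)].mean().round(1))
E
python3 m.py
```

```text
17.07 pos [444.47  58.51 404.18] yaw 174.01 tz [ 1.7e-03  7.0e-04 -1.0e+00] F [-0.5  1.5  0.3] M [0.05 0.01 0.03] j6 -124.4 w 49.9 gf 0.0
S empty -120 43 136.8 1.4 | S empty -95 41 137.2 1.4 | S empty -70 46 137.9 1.4 | S empty -45 11 138.7 1.6 | Xmin -125.2 Yc -12.8 12.6 Y front mean -0.0
S hung -120 41 139.3 1.4 | S hung -95 41 139.8 1.6 | S hung -70 46 139.6 1.6 | S hung -45 12 140.9 1.4 | Xmin -125.3 Yc -192.3 -167.2 Y front mean -178.5
T empty -120 49 138.0 2.5 | T empty -95 47 138.2 2.6 | T empty -70 46 139.4 2.5 | T empty -45 46 140.3 2.4 | Xmin -126.3 Yc -12.9 12.2 Y front mean -0.5
T hung -120 50 140.3 2.2 | T hung -95 45 140.8 2.6 | T hung -70 48 140.9 2.8 | T hung -45 46 141.4 2.0 | Xmin -125.5 Yc -191.9 -166.7 Y front mean -179.4
```

View pics/d.png

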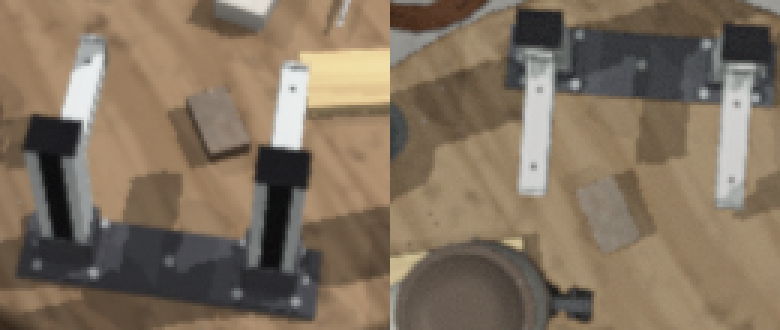

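The bracket hangs in the empty upright (right post in the left crop), upright and square, about 1–2 mm below the other, which fits the slot offset. I'll confirm it's home with a light push beside the plate.

```bash
python3 g.py 624.6 40.1 345 174.0
```

```text
slide [-0.1837  0.0011  0.0591] roll 0.13
```

Call:
{"op": "carry_out", "data": {
  "slide": [
    [-0.06, 0, 0],
    [-0.12, 0, 0],
    [-0.1825, 0, 0],
    [-0.1825, 0, 0.04],
    [-0.1825, 0, 0.08],
    [-0.1825, 0, 0.088],
    [-0.1825, 0, 0.088]
  ],
  "roll": [0, 0, 0, 0, 0, 0, 0],
  "claw": [0, 0, 0, 0, 0, 0, 0]
}}

```text
clock: 18.05
position: [627.9, 39.6, 316.4]
ee_rot: [0.052, 0.999, -0.0, 0.001]
contact_force: [0.2, 0.2, 1.0]
gripper_width: -0.2
grasp_force: 0.0
```

Call:
{"op": "carry_out", "data": {
  "slide": [
    [0, 0, 0.001],
    [0, 0, 0.002],
    [0, 0, 0.003],
    [0, 0, 0.004],
    [0, 0, 0.004]
  ],
  "roll": [0, 0, 0, 0, 0],
  "claw": [0, 0, 0, 0, 0]
}}

```text
clock: 18.68
position: [627.2, 39.6, 312.6]
ee_rot: [0.052, 0.999, 0.0, 0.0]
contact_force: [-1.1, 0.4, 1.7]
gripper_width: -0.3
grasp_force: 1.7
```

```bash
python3 r.py
```

```text
18.68 pos [627.17  39.57 312.57] yaw 174.05 tz [ 8.e-04 -0.e+00 -1.e+00] F [-1.1  0.4  1.7] M [ 0.11  0.36 -0.01] j6 -114.3 w -0.3 gf 1.7
```

Call:
{"op": "carry_out", "data": {
  "slide": [
    [0, 0, 0.001],
    [0, 0, 0.002],
    [0, 0, 0.003],
    [0, 0, 0.003]
  ],
  "roll": [0, 0, 0, 0],
  "claw": [0, 0, 0, 0]
}}

```text
clock: 19.18
position: [627.0, 39.6, 312.2]
ee_rot: [0.051, 0.999, -0.0, 0.001]
contact_force: [-6.1, 1.5, 13.7]
gripper_width: -0.1
grasp_force: 6.9
```

```bash
python3 r.py
```

```text
19.18 pos [626.99  39.6  312.18] yaw 174.1 tz [ 1.9e-03 -5.0e-04 -1.0e+00] F [-6.1  1.5 13.7] M [0.33 1.68 0.01] j6 -114.3 w -0.1 gf 6.9
```

Firm at 13.7 N with no travel, so the bracket is home. Now the board.

Call:
{"op": "carry_out", "data": {
  "slide": [
    [0, 0, -0.01],
    [0, 0, -0.05],
    [0.03, 0, -0.1],
    [0.09, 0, -0.1],
    [0.15, 0, -0.1],
    [0.15, 0.05, -0.1],
    [0.15, 0.1, -0.1],
    [0.15, 0.1, -0.1]
  ],
  "roll": [0, 0, 0, 0, 0, 0, 0, 0],
  "claw": [0, 0, 0, 0, 0.085, 0.085, 0.085, 0.085]
}}

```text
clock: 20.18
position: [488.5, 157.1, 408.6]
ee_rot: [0.05, 0.999, 0.0, 0.0]
contact_force: [-0.5, -0.1, 0.8]
gripper_width: 72.0
grasp_force: 0.0
```

```bash
cat > brd.py <<'E'
from h import *
d=np.load("w.npz")
for nm,W,I in(("S",d["WS"],d["si"]),("T",d["WT"],d["ti"])):
    h=cv2.cvtColor(np.ascontiguousarray(I),cv2.COLOR_RGB2HSV)
    m=(h[...,0]>15)&(h[...,0]<35)&(h[...,1]>50)&(h[...,2]>170)&(W[...,0]>350)&(W[...,0]<600)&(W[...,1]>0)&(W[...,1]<340)
    n,l,st,c=cv2.connectedComponentsWithStats(m.astype(np.uint8));k=1+np.argmax(st[1:,4]);P=W[l==k]
    r=cv2.minAreaRect(P[:,:2].astype(np.float32));print(nm,len(P),np.round(r[0],1),np.round(r[1],1),round(r[2],2),P.mean(0).round(1),P[:,2].std().round(1))
E
python3 brd.py; python3 r.py
```

```text
S 1526 [427.6 192.4] [103.4 259.5] 6.49 [442.9 184.4  16. ] 4.9
T 1831 [442.  192.5] [ 67.4 254. ] 7.12 [443.5 189.9  18.8] 2.9
20.18 pos [488.47 157.07 408.62] yaw 174.24 tz [ 3.e-04  4.e-04 -1.e+00] F [-0.5 -0.1  0.8] M [ 0.01  0.06 -0.03] j6 -131.7 w 72.0 gf 0.0
```

```bash
python3 g.py 442.3 191.5 260 -82.9
```

```text
slide [0.0494 0.0296 0.1486] roll -102.86
```

Call:
{"op": "carry_out", "data": {
  "slide": [
    [0.02, 0.015, 0],
    [0.0494, 0.0296, 0],
    [0.0494, 0.0296, 0],
    [0.0494, 0.0296, 0.03],
    [0.0494, 0.0296, 0.06],
    [0.0494, 0.0296, 0.09],
    [0.0494, 0.0296, 0.12],
    [0.0494, 0.0296, 0.14]
  ],
  "roll": [-10.5, -21, -31.5, -42, -52.5, -63, -73.5, -84],
  "claw": [0.085, 0.085, 0.085, 0.085, 0.085, 0.085, 0.085, 0.085]
}}

```text
clock: 21.18
position: [442.1, 188.2, 267.4]
ee_rot: [-0.631, 0.775, 0.0, -0.001]
contact_force: [-0.3, -0.0, 0.7]
gripper_width: 85.1
grasp_force: 0.0
```

Call:
{"op": "carry_out", "data": {
  "slide": [
    [0, 0, 0],
    [0, 0, 0],
    [0, 0, 0],
    [0, 0, 0]
  ],
  "roll": [-10, -18.9, -18.9, -18.9],
  "claw": [0.085, 0.085, 0.085, 0.085]
}}

```text
clock: 21.68
position: [442.3, 188.8, 268.9]
ee_rot: [0.748, -0.664, -0.0, 0.0]
contact_force: [0.2, 0.3, -0.0]
gripper_width: 85.3
grasp_force: 0.0
```

```bash
python3 r.py; python3 g.py 442.3 191.5 169 -82.9
```

```text
21.68 pos [442.33 188.79 268.85] yaw -83.22 tz [-1.e-04 -0.e+00 -1.e+00] F [ 0.2  0.3 -0. ] M [-0.03  0.   -0.  ] j6 -35.7 w 85.3 gf 0.0
slide [-0.0027 -0.0003  0.0999] roll -0.32
```

Call:
{"op": "carry_out", "data": {
  "slide": [
    [-0.0025, 0, 0.035],
    [-0.0025, 0, 0.065],
    [-0.0025, 0, 0.085],
    [-0.0025, 0, 0.093],
    [-0.0025, 0, 0.098],
    [-0.0025, 0, 0.098]
  ],
  "roll": [-0.3, -0.3, -0.3, -0.3, -0.3, -0.3],
  "claw": [0.085, 0.085, 0.085, 0.085, 0.085, 0.085]
}}

```text
clock: 22.42
position: [442.1, 191.7, 171.2]
ee_rot: [0.75, -0.661, 0.0, -0.0]
contact_force: [-0.4, -0.1, -0.7]
gripper_width: 85.0
grasp_force: 0.0
```

Call:
{"op": "carry_out", "data": {
  "slide": [
    [0, 0, 0],
    [0, 0, 0],
    [0, 0, 0],
    [0, 0, 0]
  ],
  "roll": [0, 0, 0, 0],
  "claw": [0.063, 0.06, 0.06, 0.06]
}}

```text
clock: 22.92
position: [442.2, 191.8, 172.0]
ee_rot: [0.75, -0.661, 0.0, -0.001]
contact_force: [-0.9, -0.4, 6.4]
gripper_width: 64.4
grasp_force: 66.9
```

```bash
python3 r.py
```

```text
22.93 pos [442.18 191.8  171.97] yaw -82.75 tz [ 0.0013  0.001  -1.    ] F [-0.9 -0.4  6.4] M [-0.1   0.38 -0.01] j6 -35.6 w 64.4 gf 66.9
```

Call:
{"op": "carry_out", "data": {
  "slide": [
    [0, 0, -0.03],
    [0, 0, -0.08],
    [0, 0, -0.13],
    [0, 0, -0.18],
    [0, 0, -0.19],
    [0, 0, -0.19]
  ],
  "roll": [0, 0, 0, 0, 0, 0],
  "claw": [0.06, 0.06, 0.06, 0.06, 0.06, 0.06]
}}

```text
clock: 23.68
position: [441.5, 191.3, 360.8]
ee_rot: [0.75, -0.661, -0.0, -0.0]
contact_force: [-0.9, 0.7, -2.1]
gripper_width: 64.6
grasp_force: 67.7
```

```bash
python3 r.py; python3 g.py 583.6 -46 360 -95.9
```

```text
23.68 pos [441.47 191.29 360.79] yaw -82.8 tz [-2.e-04  9.e-04 -1.e+00] F [-0.9  0.7 -2.1] M [-0.03  0.08 -0.05] j6 -35.6 w 64.6 gf 67.7
slide [ 0.2532 -0.1113  0.0008] roll 13.1
```

Call:
{"op": "carry_out", "data": {
  "slide": [
    [0.04, 0, 0],
    [0.09, -0.005, 0],
    [0.14, -0.03, 0],
    [0.19, -0.06, 0],
    [0.235, -0.09, 0],
    [0.2532, -0.1113, 0],
    [0.2532, -0.1113, 0],
    [0.2532, -0.1113, 0]
  ],
  "roll": [2, 4, 6, 8, 10, 12, 13.1, 13.1],
  "claw": [0.06, 0.06, 0.06, 0.06, 0.06, 0.06, 0.06, 0.06]
}}

```text
clock: 24.68
position: [583.6, -45.4, 358.6]
ee_rot: [-0.67, 0.742, 0.002, -0.002]
contact_force: [0.1, -1.0, -1.6]
gripper_width: 64.5
grasp_force: 67.6
```

```bash
python3 r.py; cat > p.py <<'E'
from h import *
S=get_image("scene");T=get_image("top")
a=cv2.resize(S["img"][180:300,200:360],None,fx=2.5,fy=2.5,interpolation=3);b=cv2.resize(T["img"][140:260,210:370],None,fx=2.5,fy=2.5,interpolation=3)
cv2.imwrite("pics/e%d.png"%S["shot"],np.hstack([a,b])[:,:,::-1]);print(S["shot"])
xr=np.array([.9948,-.1022]);yr=np.array([.1022,.9948]);C=np.array([583.6,-46.0])
import sys;z0,z1=map(float,sys.argv[1:3])
for nm,p in(("S",S),("T",T)):
    W=cloud(p);h=cv2.cvtColor(np.ascontiguousarray(p["img"]),cv2.COLOR_RGB2HSV)
    with np.errstate(all="ignore"):
        m=(h[...,0]>12)&(h[...,0]<35)&(h[...,1]>45)&(h[...,2]>110)&(W[...,2]>z0)&(W[...,2]<z1)&(abs(W[...,0]-584)<120)&(abs(W[...,1]+46)<170)
    P=W[m];Q=P[:,:2]-C;X=Q@xr;Y=Q@yr
    print(nm,len(P),"X",np.percentile(X,[0,1,99,100]).round(1),"Y",np.percentile(Y,[0,1,99,100]).round(1),"z",P[:,2].mean().round(1))
    for s in(-1,1):
        k=(Y*s>85);print("  end",s,k.sum(),"X",X[k].min().round(1),X[k].max().round(1),X[k].mean().round(1),"Yext",(Y[k]*s).max().round(1),"z",P[k,2].mean().round(1))
E
python3 p.py 165 230
```

```text
24.68 pos [583.61 -45.39 358.57] yaw -95.87 tz [-4.7e-03 -2.0e-04 -1.0e+00] F [ 0.1 -1.  -1.6] M [ 0.03 -0.01  0.03] j6 -17.2 w 64.5 gf 67.6
10
S 2287 X [-32.3 -30.   36.1  94.9] Y [-126.4 -123.5  121.3  123.5] z 203.0
  end -1 421 X -32.3 36.1 6.8 Yext 126.4 z 203.2
  end 1 419 X -31.2 94.9 8.2 Yext 123.5 z 202.7
T 878 X [-32.7 -32.5  32.3  33.5] Y [-125.6 -124.7   29.9   45.3] z 206.2
  end -1 400 X -32.7 33.5 0.1 Yext 125.6 z 206.2Traceback (most recent call last):
  File "p.py", line 14, in <module>
    k=(Y*s>85);print("  end",s,k.sum(),"X",X[k].min().round(1),X[k].max().round(1),X[k].mean().round(1),"Yext",(Y[k]*s).max().round(1),"z",P[k,2].mean().round(1))
                                           ~~~~~~~~^^
    return umr_minimum(a, axis, None, out, keepdims, initial, where)
ValueError: zero-size array to reduction operation minimum which has no identity
```

```bash
python3 r.py; python3 g.py 583.7 -44.8 317 -95.9
```

```text
24.77 pos [583.55 -44.93 359.9 ] yaw -95.8 tz [-2.3e-03 -1.0e-04 -1.0e+00] F [ 0.2  0.1 -1.6] M [-0.02  0.06  0.05] j6 -17.2 w 64.2 gf 67.6
slide [-0.0001 -0.0001  0.0429] roll 0.1
```

Call:
{"op": "carry_out", "data": {
  "slide": [
    [-0.0005, 0, 0.015],
    [-0.0005, 0, 0.03],
    [-0.0005, 0, 0.039],
    [-0.0005, 0, 0.043],
    [-0.0005, 0, 0.043],
    [-0.0005, 0, 0.043]
  ],
  "roll": [0.1, 0.1, 0.1, 0.1, 0.1, 0.1],
  "claw": [0.06, 0.06, 0.06, 0.06, 0.06, 0.06]
}}

```text
clock: 25.52
position: [584.5, -45.0, 318.4]
ee_rot: [-0.669, 0.743, -0.0, 0.0]
contact_force: [-0.3, -0.2, -2.2]
gripper_width: 64.7
grasp_force: 67.6
```

```bash
python3 r.py; sed -i 's/k=(Y\*s>85);/k=(Y*s>85)\n        if k.any():/' p.py; python3 p.py 130 200
```

```text
25.52 pos [584.53 -45.05 318.35] yaw -95.96 tz [ 1.1e-03  1.0e-04 -1.0e+00] F [-0.3 -0.2 -2.2] M [-0.07  0.01  0.  ] j6 -17.4 w 64.7 gf 67.6
12
S 2051 X [-53.1 -28.1  38.1  95.6] Y [-125.7 -123.   121.8  124.2] z 163.4
  end -1 347 X -29.0 37.0 4.8 Yext 125.7 z 164.1
  end 1 370 X -48.3 95.6 7.2 Yext 124.2 z 163.5
T 807 X [-31.1 -30.9  34.   90.7] Y [-125.7 -124.1   28.3   69.9] z 165.2
  end -1 373 X -31.1 34.8 1.6 Yext 125.7 z 165.3
```

Call:
{"op": "carry_out", "data": {
  "slide": [
    [-0.0006, 0.001, 0.002],
    [-0.0006, 0.001, 0.0035],
    [-0.0006, 0.001, 0.005],
    [-0.0006, 0.001, 0.0055],
    [-0.0006, 0.001, 0.0055]
  ],
  "roll": [0, 0, 0, 0, 0],
  "claw": [0.06, 0.06, 0.06, 0.06, 0.06]
}}

```text
clock: 26.25
position: [583.4, -44.3, 312.3]
ee_rot: [-0.669, 0.743, 0.0, -0.0]
contact_force: [-0.4, -0.2, -1.6]
gripper_width: 64.1
grasp_force: 67.6
```

```bash
python3 r.py
```

```text
26.25 pos [583.41 -44.34 312.3 ] yaw -95.96 tz [-1.e-04 -0.e+00 -1.e+00] F [-0.4 -0.2 -1.6] M [-0.02 -0.01 -0.  ] j6 -17.5 w 64.1 gf 67.6
```

Call:
{"op": "carry_out", "data": {
  "slide": [
    [0, 0, 0.0005],
    [0, 0, 0.001],
    [0, 0, 0.0015],
    [0, 0, 0.0015]
  ],
  "roll": [0, 0, 0, 0],
  "claw": [0.06, 0.06, 0.06, 0.06]
}}

```text
clock: 26.75
position: [583.4, -44.3, 311.5]
ee_rot: [-0.669, 0.743, -0.0, 0.0]
contact_force: [-1.8, 1.4, 2.6]
gripper_width: 64.4
grasp_force: 68.1
```

```bash
python3 r.py
```

```text
26.75 pos [583.4  -44.33 311.5 ] yaw -95.96 tz [ 6.e-04 -1.e-04 -1.e+00] F [-1.8  1.4  2.6] M [ 0.12  0.33 -0.12] j6 -17.5 w 64.4 gf 68.1
```

Call:
{"op": "carry_out", "data": {
  "slide": [
    [0, 0, 0],
    [0, 0, 0],
    [0, 0, 0],
    [0, 0, 0]
  ],
  "roll": [0, 0, 0, 0],
  "claw": [0.068, 0.074, 0.08, 0.08]
}}

```text
clock: 27.25
position: [583.4, -44.4, 310.8]
ee_rot: [-0.669, 0.743, -0.0, -0.0]
contact_force: [-0.5, 0.5, -1.1]
gripper_width: 80.1
grasp_force: 0.0
```

Call:
{"op": "carry_out", "data": {
  "slide": [
    [0, 0, -0.02],
    [0, 0, -0.06],
    [0, 0, -0.11],
    [0, 0, -0.16],
    [0, 0.06, -0.16],
    [0, 0.12, -0.16],
    [0, 0.18, -0.16],
    [0, 0.2, -0.16]
  ],
  "roll": [0, 0, 0, 0, 0, 0, 0, 0],
  "claw": [0.08, 0.08, 0.08, 0.08, 0.08, 0.08, 0.08, 0.08]
}}

```text
clock: 28.25
position: [381.3, -24.0, 471.3]
ee_rot: [-0.67, 0.743, -0.0, 0.001]
contact_force: [0.7, 0.9, 1.1]
gripper_width: 80.2
grasp_force: 0.0
```

```bash
python3 r.py; python3 p.py 130 200
```

```text
28.25 pos [381.3  -24.02 471.27] yaw -95.92 tz [ 1.4e-03  9.0e-04 -1.0e+00] F [0.7 0.9 1.1] M [ 0.03 -0.11 -0.06] j6 -27.0 w 80.2 gf 0.0
14
S 2327 X [-44.3 -29.   36.7  93.9] Y [-125.  -121.5  122.4  124.8] z 156.5
  end -1 331 X -31.6 34.5 3.0 Yext 125.0 z 158.0
  end 1 363 X -44.3 93.9 5.0 Yext 124.8 z 156.0
T 2281 X [-32.7 -31.7  33.3  90.6] Y [-124.8 -122.2  122.4  125.5] z 158.4
  end -1 365 X -32.7 33.1 0.6 Yext 124.8 z 159.2
  end 1 362 X -31.3 34.6 1.2 Yext 125.5 z 157.7
```

View pics/e14.png

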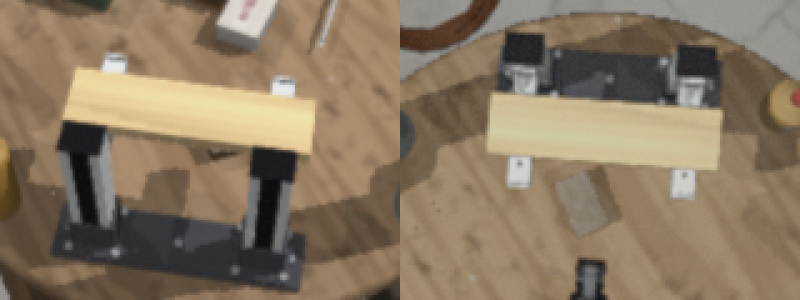

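The board lies centred across both arms (top crop, about (490..720, 95..168)), parallel to the rail, within about 1 mm. The offcut hasn't moved and the gripper is clear.

```bash
python3 -c "from bench import *;print(job_done())"
```

```text
the job is handed in; nothing more can be done
None
```

The shelf is up and the job is handed in: the loose bracket sits home in the empty upright (no give under a 14 N push), 1–2 mm below the other one, and the board lies centred to about 1 mm and parallel to the rail.

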